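# Raise the sample hood sash to its marker and start the fan

## Robot

A 6-joint arm with a two-finger parallel gripper is mounted at the origin on the work surface. World frame = base frame: x ahead of the robot, y to its left, z up, the work surface at z = 0. Lengths are in mm, angles in degrees, forces in N, time in s.
With the tool pointing down it reaches from about 350 to 850 mm from the base axis. Payload 8.1 kg.
Tool frame: the origin (TCP) lies at the very end of the fingers, on their centre line; the grasp point (between the pads) lies 19 mm behind it; z points along the fingers, y is the line along which they close (so a half turn about z gives the same grasp; the last joint's range is limited). The gripper opens to 85 mm and grips with 20 to 120 N. Pads are 22 mm wide; open, the fingers measure 114 mm over their backs; the gripper's body (76 mm by 85 mm) begins 54 mm behind the grasp point. The pads swing forward as they close: fully open they stand 13 mm farther back than shut.
Start: joints at [70.222, 7.471, 85.268, -0, 87.261, -4.893], TCP at [154.11, 579.875, 231.292] pointing down, gripper open.
Joint ranges: [-169.43, 169.43], [-51.17, 129.36], [1.28, 143.12], [-76.62, 256.62], [0, 156.53], [-152.29, 152.29]. Speed limits (degrees/s): [136.94, 136.94, 159.86, 180, 180, 180].

## Interface

Orientations are given as [roll, pitch, yaw] about the fixed x, y, z axes, in that order (R = Rz(yaw) Ry(pitch) Rx(roll)).
In Python, from bench import status, viewer, job gives the robot as it stands.
- The arm moves only by the tool arm_command, never from a script. Its argument "targets" is a list that holds one entry, the list of rows, each a list of 7 numbers: the shift along the world's x, y, z in m, then the turn, a rotation vector about the world's x, y, z in rad, then the opening, from -1 (shut) to 1 (fully open). In form: [[[dx, dy, dz, rx, ry, rz, gripper], ...]]. A call has 1 to 10 rows; each row shifts and turns the commanded pose from where the row before left it; what a row does not reach is not made up. A row lasts 1/8 s, in which the tool goes at most 62.5 mm and 10.7 degrees, less where a joint would pass 70% of its speed; a pose out of reach is approached as far as the arm can. A call with a gripper value outside its range is refused whole. The fingers move at their own pace and stop on an object; "force" is the grip in N (left out, the last holds). Time passes only in rows, so rows that do not move let the fingers close. It gives the time, the measured TCP pose, the force, the opening and the grip force at its end, in the units of the state.
- status.sense(): the state, without advancing time (a new reading comes with each control period).
- viewer.snapshot(name): name is "scene" or "top" or "wrist"; returns the picture (420x560x3 uint8, red, green, blue); there is no depth.
- viewer.camera_model(name): a dict with "vertical_fov" (degrees; the focal length in pixels is half the picture's height over the tangent of half this angle, whatever the lens; pixels are square), "cx", "cy" (the principal point, pixels), "xyz" and "attitude" of the camera in the world. Camera axes: x right, y down, z forward; pixel columns grow to the right and rows downward; lengths in mm; the calibration is good to about 2 mm. A picture is of the moment at which its call begins: read the wrist's pose just before it. camera_model takes no time and is no camera call; for the wrist camera it gives the pose at the moment of the call.
- job.hand_in(): hands the job in; it is judged then, once.
The state is a dict: "time": time; "joint_pos": joint angles; "qd": joint speeds; "joint_efforts": joint torques, N m; "tool_pos": TCP position; "tcp_rot": TCP orientation; "ft_force": force on the tool from outside, world axes, zero at the start; "wrist_torque": the same for the moment, N m; "finger_gap": finger opening in mm; "grip_force": force on a finger pad.
Only numpy, scipy, OpenCV 4.12 (cv2) and the standard library are available. Lean on these libraries where they do the work, as an engineer would, in place of code of your own. Each camera call takes 0.05 s, during which the arm holds its last target. There are 200 camera calls.

## Task

Push the clear sash of the sample hood up from beneath its lip, without pinching the lip or pressing on its top, until the lip is level with the marker tab on the hood's post. Then press the button on the fan box all the way down and let it go. Do not lift or shift the lab things standing around.

Things in the scene. Friction and masses are not known exactly. Their poses are not given: they have to be found in the camera images.
- hood: Clear sample hood, fixed, 310 deep x 440 wide x 535 mm high in front, back 235 mm high, slanting roof, 12 mm floor plate, a fixed rack of capped tubes (100 mm high) near its back. Origin: centre of its underside, on the bench. x points into the hood (the front faces -x), y to its left post, z up. Aluminium front posts, 24 mm square, at x -140, y +-210 mm. Sash plane at x -160 mm.
- lip_edge (a point): Middle of the front edge of the sash's lip, at half thickness; hood axes. The lip is a dark steel ledge on the sash's bottom edge, 320 mm wide, 12 mm thick (6 mm below and above this point), sticking out 32 mm towards -x from the 10 mm thick sash frame, whose bottom is level with the lip's underside. Beneath it, and inwards, it is free to the hood's floor. The sash reaches 218 mm above.
- sash (a joint): Upward travel of the sash in m, 0 = shut (lip's mid-thickness 30 mm above the bench), range 0 to 0.30, starts partly open. It moves vertically, is counterweighted and stays where it is left; about 2 to 5 N moves it, up or down. The lip's top face must not be pressed or pinched (2 N counts).
- mark (a point): Inner front end of the marker tab, at half thickness; z up. The tab is a 6 mm square steel bar, 40 mm long, in front of a dark collar (44 mm square, 16 mm high) clamped round the hood's left front post at a height that differs from run to run. The lip is level with it when lip_edge and this point have the same height.
- fan (a joint): Travel of the fan button in m: 0 = out, 0.006 = fully down. Spring return; about 5 N pushes it fully down.
- fan_top (a point): Centre of the top of the round dark grey fan button (30 mm across, in a black housing), which faces straight up on the fan box, a white box with a teal stripe, 110 x 85 x 45 mm, fixed on the bench to the left or right in front of the hood. Highest thing of the box.
- mixer: Bystander: white tube mixer, 120 x 105 x 95 mm, a round black rubber cup on top, on the bench to the other side from the fan box. Origin at the centre of its underside.
- jar: Bystander: specimen jar with yellow lid, 52 mm across, 65 mm high, in front of the hood to the left. Origin at the centre of its underside.
- beaker: Bystander: open glass beaker, 60 mm across, 75 mm high, in front of the hood to the right. Origin at the centre of its underside.
- tip_box: Bystander: box of pipette tips with teal lid, 77 x 107 x 59 mm, right of the hood. Origin at the centre of its underside.
- wash_bottle: Bystander: white bottle with teal cap, 60 mm across, 150 mm high, left of the hood. Origin at the centre of its underside.
- decapper: Bystander: small hand decapping tool lying on the bench, 150 mm long, 36 mm wide, 14 mm high, in front of the hood's middle. Origin on its underside, 35 mm from the steel end.
Not all that is in view belongs to the job. Leave any orange or pink look-alike of the part that bears fan alone.

How it is judged (in metres and radians):
On the way, in this order (a step that is already met when the one before it is completed fails the run):
1. the lip is level with the marker tab (within 8 mm) and the sash at rest (z of lip_edge in the frame of mark between -0.008 and 0.008 m and velocity of joint sash between -0.01 and 0.01 m/s), for 0.3 s.
2. the fan button is pressed all the way down (more than 4.5 mm), the lip still level (z of lip_edge in the frame of mark between -0.008 and 0.008 m and value of joint fan above 0.0045 m), for 0.05 s.
At the end, for the whole second after the job is handed in: The lip is within 8 mm of the marker tab's height and at rest, the fan button has been pressed and is out again, and every bystander is within 30 mm of where it stood (all of step 1 and value of joint fan below 0.0015 m and distance of each of mixer, jar, beaker, tip_box, wash_bottle, decapper from where it was at the start of the episode below 0.03 m); the robot touches nothing.
It fails at once if the lip's top is pressed or pinched (more than 2 N) (contact force between sash_c6 and anything else above 2 N).
It fails at once if the fan button is pressed (more than 3 mm) while the lip is not level with the marker tab (value of joint fan above 0.003 m and not (z of lip_edge in the frame of mark between -0.008 and 0.008 m)).
It fails at once if a bystander is shifted, lifted or knocked by more than 30 mm (distance of any of mixer, jar, beaker, tip_box, wash_bottle, decapper from where it was at the start of the episode above 0.03 m).
It also fails if it takes over 51 s, if anything falls off the work surface, if the arm or the gripper's body presses on something with over 40 N, if the wrist force passes 120 N, or if a joint passes its speed limit or range.

## Working session

There is one attempt and no reset: what is moved stays moved. The work goes in short steps, Python scripts to look and compute and a tool call to move; the robot and the scene stay as the last step left them, time stands still between calls to the robot, and variables do not carry over. Pictures are saved under pics/ and viewed, at most 10 in all, crops included, and the job is handed in when it is done.

Besides the shell and the picture viewer there is one more tool, called after "Call:" by a JSON object that holds its "fn" and its "kwargs", one argument or row to a line. arm_command: Moves the arm, as the interface text tells. Its arguments: {"type":"object","properties":{"targets":{"type":"array"},"force":{"type":"number"}},"required":["targets"]}

```bash
mkdir -p pics; ls; python3 - <<'E'
from bench import status,viewer
import cv2,pickle
d={}
for n in("scene","top","wrist"):
    m=viewer.camera_model(n);im=viewer.snapshot(n);d[n]=(m,im);print(n,m)
    cv2.imwrite(f"pics/{n}0.png",im[...,::-1])
pickle.dump(d,open("d0.pkl","wb"))
s=status.sense();print(s["time"],s["tool_pos"],s["tcp_rot"])
E
```

```text
pics
scene {'vertical_fov': 48.322911911579666, 'cx': 284.7215208270709, 'cy': 210.38533706664188, 'xyz': array([ 526.38270258, 1164.99685877, 1005.86429397]), 'attitude': array([-1.26135866e+02, -1.48677739e-01,  1.79554353e+02])}
top {'vertical_fov': 56.88694190054886, 'cx': 282.7222289666376, 'cy': 206.23505454251827, 'xyz': array([ 398.70603795,   23.52811254, 1367.82677766]), 'attitude': array([-174.62605363,    1.34287543,  -91.17338497])}
wrist {'vertical_fov': 67.00719480311635, 'cx': 279.6853083527299, 'cy': 211.28783902875364, 'xyz': array([ 80.43508997, 598.31680582, 372.22116263]), 'attitude': array([1.62690355e+02, 8.69511703e-02, 7.51286482e+01])}
0.15 [153.97894537 579.47466035 230.48152222] [-1.79918818e+02 -6.50030401e-03  1.65113499e+02]
```

View pics/scene0.png

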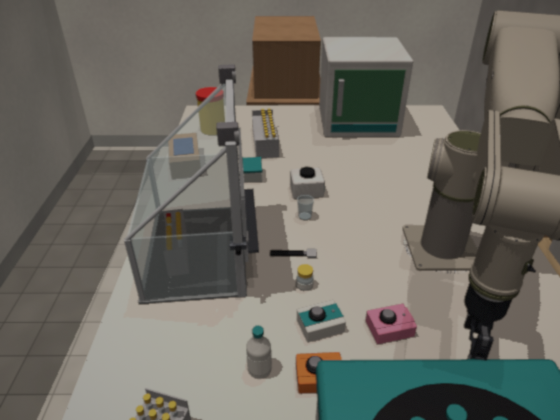

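View pics/top0.png

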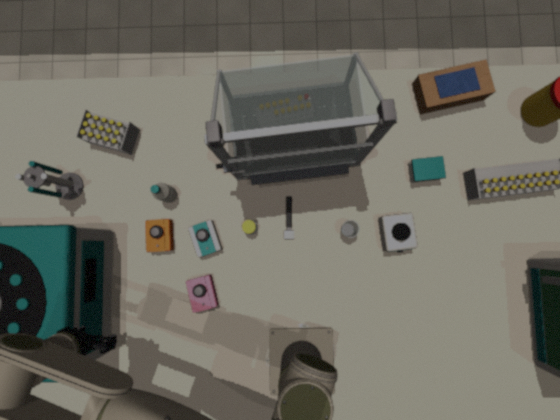

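The scene view shows the hood, with the dark lip near (250,220) and a collar with its tab near (239,238). Three boxes carry a button. In scene/top pixels they are:
- white/teal: (321,320)/(204,237)
- orange: (319,371)/(158,235)
- pink: (391,322)/(201,293)

Only the white one with the teal stripe fits the description. I'll enlarge it to confirm.

```bash
python3 - <<'E'
import cv2,pickle
d=pickle.load(open("d0.pkl","rb"))
a=d["scene"][1][180:340,210:350,::-1];cv2.imwrite("pics/c1.png",cv2.resize(a,None,fx=3.7,fy=3.7,interpolation=cv2.INTER_CUBIC))
a=d["top"][1][90:260,185:405,::-1];cv2.imwrite("pics/c2.png",cv2.resize(a,None,fx=3.5,fy=3.5,interpolation=cv2.INTER_CUBIC))
E
```

```text
(no output)
```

View pics/c1.png

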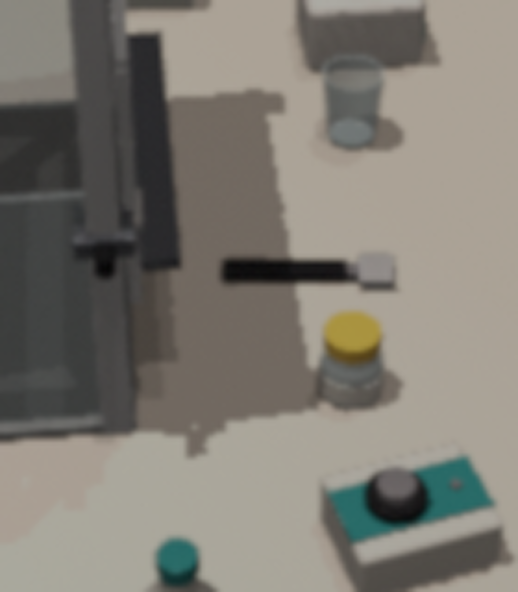

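View pics/c2.png

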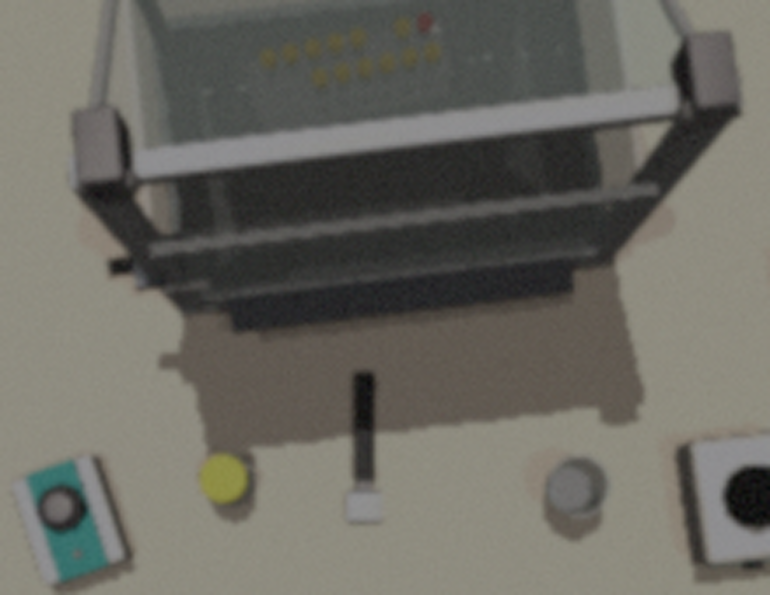

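The crop confirms the white box with the teal stripe. Its button is at crop1 (397,483) and crop2 (62,507). The lip is the dark bar, with its left front corner at crop1 (180,265) and crop2 (237,330). The tab is the light bar whose inner end is near crop2 (208,287). Next I'll triangulate these points.

```bash
cat > h.py <<'E'
import numpy as np,cv2
from scipy.spatial.transform import Rotation as R
def ray(m,u,v):
    f=210/np.tan(np.radians(m["vertical_fov"]/2))
    d=R.from_euler("xyz",m["attitude"],degrees=True).apply([(u-m["cx"])/f,(v-m["cy"])/f,1])
    return np.array(m["xyz"]),d/np.linalg.norm(d)
def onz(m,u,v,z):
    o,d=ray(m,u,v);return o+d*(z-o[2])/d[2]
def tri(rs):
    A=0;b=0
    for o,d in rs:
        P=np.eye(3)-np.outer(d,d);A=A+P;b=b+P@o
    p=np.linalg.solve(A,b);return p,[round(float(np.linalg.norm((np.eye(3)-np.outer(d,d))@(p-o))),1) for o,d in rs]
def proj(m,p):
    f=210/np.tan(np.radians(m["vertical_fov"]/2))
    c=R.from_euler("xyz",m["attitude"],degrees=True).inv().apply(np.array(p)-m["xyz"])
    return m["cx"]+f*c[...,0]/c[...,2],m["cy"]+f*c[...,1]/c[...,2]
E
python3 - <<'E'
from h import *;import pickle
np.set_printoptions(precision=1,suppress=True)
d=pickle.load(open("d0.pkl","rb"));S=d["scene"][0];T=d["top"][0]
s=lambda u,v:ray(S,210+u/3.7-.36,180+v/3.7-.36)
t=lambda u,v:ray(T,185+u/3.5-.36,90+v/3.5-.36)
for n,a,b in[("button",(398,485),(62,506)),("lipL",(180,262),(237,329)),("lipR",(160,35),(574,290)),("tab",(140,200),(208,286)),("jar",(353,332),(224,478)),("bottle",None,None)]:
    if a: print(n,*tri([s(*a),t(*b)]))
print("decap",onz(T,185+364/3.5,90+372/3.5,10),onz(T,185+364/3.5,90+520/3.5,10))
print("beaker",onz(T,185+577/3.5,90+480/3.5,70))
print("bottlecap top",onz(T,156,189,150))
print("postL",onz(T,185+100/3.5,90+145/3.5,535),"postR",onz(T,185+710/3.5,90+70/3.5,535))
E
```

```text
button [432.6 324.6  64.3] [0.8, 0.8]
lipL [592.3 147.7 121. ] [0.3, 0.3]
lipR [ 621.6 -165.3  124.4] [0.5, 0.5]
tab [619.1 165.1 197. ] [0.4, 0.4]
jar [457.  167.7  65.1] [0.1, 0.1]
decap [561.8  29.9  10. ] [413.3  33.1  10. ]
beaker [ 446.4 -170.9   70. ]
bottlecap top [578.3 453.3 150. ]
postL [646.8 190.7 535. ] postR [ 684.4 -193.7  535. ]
```

Call:
{"fn": "arm_command", "kwargs": {
  "targets": [
    [[0.025, -0.055, 0.012, 0, 0, -0.12, -1], [0.025, -0.055, 0.012, 0, 0, -0.12, -1], [0.025, -0.055, 0.012, 0, 0, -0.12, -1], [0.025, -0.055, 0.012, 0, 0, -0.12, -1], [0.025, -0.055, 0.012, 0, 0, -0.12, -1], [0.025, -0.055, 0.012, 0, 0, -0.12, -1], [0.025, -0.055, 0.012, 0, 0, -0.12, -1], [0.025, -0.055, 0.012, 0, 0, -0.12, -1], [0.025, -0.055, 0.012, 0, 0, -0.12, -1], [0.025, -0.055, 0.012, 0, 0, -0.12, -1]]
  ]
}}

```text
time: 1.4
tool_pos: [404.4, 27.9, 351.7]
tcp_rot: [180.0, -0.0, 96.1]
ft_force: [1.1, 0.8, 0.3]
finger_gap: 0.2
grip_force: 0.0
```

```bash
cat > st.py <<'E'
from bench import status
import numpy as np
np.set_printoptions(precision=2,suppress=True)
s=status.sense()
for k in("time","joint_pos","tool_pos","tcp_rot","ft_force","finger_gap"):print(k,np.array(s[k]))
E
python3 st.py
```

```text
time 1.4
joint_pos [ -3.32 -24.23 101.5    0.01 102.69  -9.44]
tool_pos [404.44  27.91 351.71]
tcp_rot [179.96  -0.01  96.12]
ft_force [1.14 0.79 0.3 ]
finger_gap 0.24831551379887457
```

Call:
{"fn": "arm_command", "kwargs": {
  "targets": [
    [[0.02, 0, 0, 0, -0.17, 0, -1], [0.02, 0, 0, 0, -0.17, 0, -1], [0.02, 0, 0, 0.0, -0.17, 0, -1], [0, 0, 0, 0.17, 0, 0, -1], [0, 0, 0, 0, 0, 0, -1]]
  ]
}}

```text
time: 2.02
tool_pos: [463.9, 26.7, 350.7]
tcp_rot: [150.0, -6.6, 95.2]
ft_force: [0.1, -0.6, -0.4]
finger_gap: 0.1
grip_force: 0.0
```

```bash
python3 st.py
```

```text
time 2.025
joint_pos [-15.46 -46.35 120.52  15.88  79.54 -18.08]
tool_pos [463.88  26.65 350.72]
tcp_rot [150.02  -6.6   95.15]
ft_force [ 0.14 -0.58 -0.44]
finger_gap 0.09358583343726912
```

```bash
cat > fk.py <<'E'
import numpy as np
from scipy.spatial.transform import Rotation as R
from scipy.optimize import least_squares
D=[([70.222,7.471,85.268,0,87.261,-4.893],[154.11,579.875,231.292],None),
([-3.32,-24.23,101.5,.01,102.69,-9.44],[404.44,27.91,351.71],[179.96,-.01,96.12]),
([-15.46,-46.35,120.52,15.88,79.54,-18.08],[463.88,26.65,350.72],[150.02,-6.6,95.15])]
r=lambda a,t:R.from_euler(a,t,degrees=True)
def fk(q,P):
    h,a1,a2,a3,L,d,e=P
    A=r('z',q[0]);B=A*r('y',q[1]);C=B*r('y',q[2]);W=C*r('z',q[3]);V=W*r('y',q[4])
    return A.apply([a1,d,h])+B.apply([0,0,a2])+C.apply([0,0,a3])+W.apply([0,e,0])+V.apply([0,0,L]),V*r('z',q[5])
E
python3 - <<'E'
from fk import *
np.set_printoptions(precision=2,suppress=True)
for free in([0,1,2,3,4,5],[0,2,3,4,5,6],[0,2,3,4,5]):
    def full(x):
        P=np.zeros(7);P[free]=x;return P
    f=lambda x:np.concatenate([fk(q,full(x))[0]-p for q,p,_ in D])
    s=least_squares(f,np.array([200,0,340,500,250,50,0.])[free]);print(full(s.x),s.fun)
for q,p,o in D[1:]:
    V=fk(q,full(s.x))[1]; print((V.inv()*r('xyz',o)).as_rotvec(degrees=True))
E
```

```text
[274.42  11.78 342.72 542.89 356.66  51.93   0.  ] [-0.42  1.    0.33 -1.18  0.78 -1.79  0.03 -1.5   1.46]
[273.22   0.   341.94 554.44 355.    68.07 -16.19] [-0.48  0.66 -0.53 -1.38  0.73  0.5   0.43 -1.5   0.04]
[272.61   0.   343.01 554.75 356.87  51.91   0.  ] [-0.37  1.09 -1.97 -1.51  0.78 -0.94 -0.43 -1.33  2.9 ]
[-0.    0.01 90.  ]
[-0.    0.   90.01]
```

```bash
python3 - <<'E'
from fk import *
np.set_printoptions(precision=2,suppress=True)
P=[274.4,11.8,342.7,542.9,356.7,51.9,0]
def Rt(tau):
    s,c=np.sin(np.radians(tau)),np.cos(np.radians(tau))
    return R.from_matrix(np.array([[s,0,c],[0,-1,0],[c,0,-s]]).T.reshape(3,3).T if 0 else np.column_stack([[s,0,c],[0,-1,0],[c,0,-s]]))
for tau in(40,45,50):
  for x,z in((480,230),(560,80),(620,80),(620,140),(620,190),(570,190)):
    T=Rt(tau)
    def f(q):
        p,V=fk(q,P);return np.concatenate([(p-[x,52,z])/100,((V*r('z',90)).inv()*T).as_rotvec()])
    s=least_squares(f,[0,-30,120,0,30,90]);print(tau,x,z,s.x,round(s.cost,5))
c=r('xyz',[150.02,-6.6,95.15])
for tau in(45,): v=(Rt(tau)*c.inv()).as_rotvec();print(tau,v,np.linalg.norm(v))
E
```

```text
40 480 230 [  0.03 -78.28 156.02  -0.03  52.26  90.03] 0.0
40 560 80 [  0.02 -39.16 154.32  -0.06  14.84  90.07] 0.0
40 620 80 [  0.02 -22.01 143.41  -0.08   8.6   90.09] 0.0
40 620 140 [  0.02 -29.41 141.44  -0.04  17.97  90.05] 0.0
40 620 190 [  0.02 -33.54 138.57  -0.03  24.97  90.04] 0.0
40 570 190 [  0.02 -46.99 146.41  -0.03  30.58  90.04] 0.0
45 480 230 [  0.03 -69.09 150.03  -0.02  54.06  90.03] 0.0
45 560 80 [  0.02 -35.74 149.69  -0.04  21.06  90.05] 0.0
45 620 80 [  0.02 -20.24 139.3   -0.04  15.94  90.05] 0.0
45 620 140 [  0.02 -26.52 136.87  -0.03  24.65  90.04] 0.0
45 620 190 [  0.02 -30.   133.74  -0.02  31.26  90.03] 0.0
45 570 190 [  0.02 -42.16 141.3   -0.02  35.86  90.03] 0.0
50 480 230 [  0.02 -61.17 144.44  -0.02  56.73  90.03] 0.0
50 560 80 [  0.02 -31.83 144.85  -0.02  26.98  90.04] 0.0
50 620 80 [  0.01 -17.7  134.84  -0.02  22.86  90.03] 0.0
50 620 140 [  0.01 -23.11 132.07  -0.02  31.05  90.03] 0.0
50 620 190 [  0.01 -26.1  128.75  -0.02  37.35  90.02] 0.0
50 570 190 [  0.02 -37.25 136.15  -0.02  41.11  90.03] 0.0
45 [ 0.87 -0.09 -1.33] 1.5949483509195088
```

```bash
cat >> fk.py <<'E'
P=[274.4,11.8,342.7,542.9,356.7,51.9,0]
def Rt(tau):
    s,c=np.sin(np.radians(tau)),np.cos(np.radians(tau))
    return R.from_matrix(np.column_stack([[s,0,c],[0,-1,0],[c,0,-s]]))
def ik(p0,T,q0):
    def f(q):
        p,V=fk(q,P);return np.concatenate([(p-p0)/100,((V*r('z',90)).inv()*T).as_rotvec()])
    s=least_squares(f,q0);return s.x,s.cost
E
python3 - <<'E'
from fk import *
np.set_printoptions(precision=3,suppress=True)
c=r('xyz',[150.02,-6.6,95.15]);v=(Rt(60)*c.inv()).as_rotvec();print(v/10)
q=[-15.46,-46.35,120.52,15.88,79.54,-18.08]
p0=np.array([463.9,26.7,350.7]);p1=np.array([540,52,250.])
for i in range(1,11):
    q,e=ik(p0+(p1-p0)*i/10,R.from_rotvec(v*i/10)*c,q);print(q,round(e,5))
for tau,x,z in((55,575,85),(45,609,85),(45,609,190),(55,570,185),(60,540,250)):
    q,e=ik([x,52,z],Rt(tau),q);print(tau,x,z,q,round(e,5))
E
```

```text
[ 0.069  0.011 -0.143]
[-13.684 -46.401 121.965  14.678  76.945  -7.564] 0.0
[-12.104 -46.12  123.034  13.389  74.561   2.886] 0.0
[-10.45  -45.588 123.921  11.909  72.244  13.52 ] 0.0
[ -8.761 -44.785 124.607  10.272  70.026  24.313] 0.0
[ -7.077 -43.695 125.079   8.523  67.938  35.233] 0.0
[ -5.439 -42.318 125.328   6.712  66.007  46.235] 0.0
[ -3.882 -40.663 125.352   4.897  64.253  57.27 ] 0.0
[ -2.439 -38.752 125.155   3.135  62.69   68.283] 0.0
[ -1.134 -36.613 124.746   1.483  61.321  79.216] 0.0
[  0.016 -34.283 124.14   -0.009  60.142  90.018] 0.0
55 575 85 [  0.015 -24.569 137.197  -0.017  32.372  90.027] 0.0
45 609 85 [  0.016 -23.386 141.01   -0.038  17.376  90.048] 0.0
45 609 190 [  0.016 -32.517 135.412  -0.021  32.106  90.029] 0.0
55 570 185 [  0.016 -32.115 131.387  -0.013  45.728  90.022] 0.0
60 540 250 [  0.016 -34.283 124.14   -0.009  60.142  90.018] 0.0
```

Call:
{"fn": "arm_command", "kwargs": {
  "targets": [
    [[0.0076, 0.0025, -0.01, 0.069, 0.011, -0.143, -1], [0.0076, 0.0025, -0.01, 0.069, 0.011, -0.143, -1], [0.0076, 0.0025, -0.01, 0.069, 0.011, -0.143, -1], [0.0076, 0.0025, -0.01, 0.069, 0.011, -0.143, -1], [0.0076, 0.0025, -0.01, 0.069, 0.011, -0.143, -1], [0.0076, 0.0025, -0.01, 0.069, 0.011, -0.143, -1], [0.0076, 0.0025, -0.01, 0.069, 0.011, -0.143, -1], [0.0076, 0.0025, -0.01, 0.069, 0.011, -0.143, -1], [0.0076, 0.0025, -0.01, 0.069, 0.011, -0.143, -1], [0.0076, 0.0025, -0.01, 0.069, 0.011, -0.143, -1]]
  ]
}}

```text
time: 3.28
tool_pos: [540.7, 56.0, 251.5]
tcp_rot: [179.5, -30.2, 0.7]
ft_force: [0.2, -0.5, -0.9]
finger_gap: 0.0
grip_force: 0.0
```

```bash
python3 st.py; python3 - <<'E'
from bench import status,viewer
import cv2,pickle
m=viewer.camera_model("wrist");im=viewer.snapshot("wrist");pickle.dump((m,im),open("w1.pkl","wb"))
print(m["xyz"],m["attitude"]);cv2.imwrite("pics/w1.png",cv2.resize(im[...,::-1],(784,588),interpolation=cv2.INTER_CUBIC))
E
```

```text
time 3.275
joint_pos [  0.88 -31.93 122.26  -0.65  59.44  90.46]
tool_pos [540.72  55.96 251.46]
tcp_rot [179.51 -30.24   0.73]
ft_force [ 0.23 -0.48 -0.9 ]
finger_gap 0.04299061138628403
[534.78042181  56.20431602 412.27441472] [-167.14129652   -0.40410219  -89.49825869]
```

View pics/w1.png

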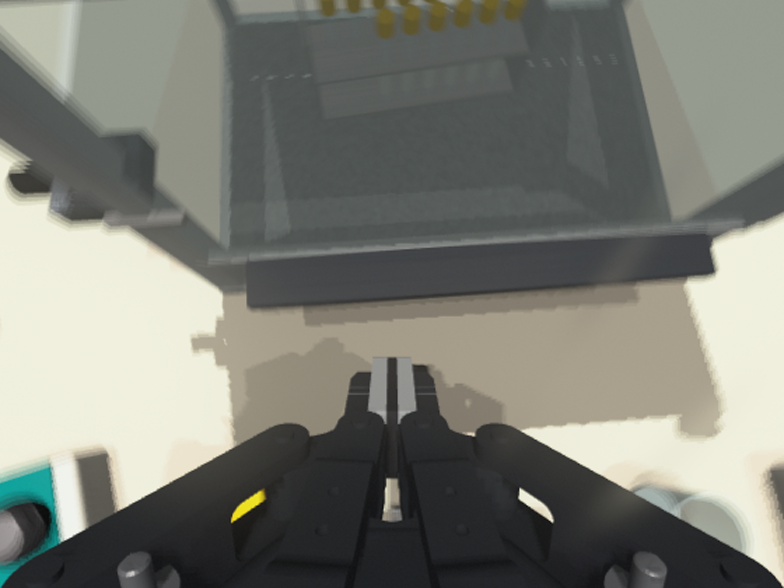

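The wrist view shows the lip with its front left top corner near (248,291) and its right corner near (714,263). The tab's inner end is near (184,217), and the fingertips are at (392,358), below and in front of the lip. I'll add this view to the triangulation.

```bash
python3 - <<'E'
from h import *;import pickle
np.set_printoptions(precision=1,suppress=True)
d=pickle.load(open("d0.pkl","rb"));S=d["scene"][0];T=d["top"][0];W=pickle.load(open("w1.pkl","rb"))[0]
s=lambda u,v:ray(S,210+u/3.7-.36,180+v/3.7-.36)
t=lambda u,v:ray(T,185+u/3.5-.36,90+v/3.5-.36)
w=lambda u,v:ray(W,u/1.4-.15,v/1.4-.15)
print("tcp px",np.array(proj(W,[540.7,56,251.5]))*1.4)
for n,a,b,c in[("lipLtop",(180,258),(237,329),(248,291)),("lipRtop",(160,35),(574,290),(714,263)),("tab",(140,200),(208,286),(184,217))]:
    print(n,tri([s(*a),t(*b)]),tri([w(*c),t(*b)]),tri([s(*a),w(*c)]),tri([s(*a),t(*b),w(*c)]))
E
```

```text
tcp px [389.1 380.1]
lipLtop (array([592. , 147.3, 124.7]), [0.1, 0.1]) (array([592.5, 143.3, 150.1]), [4.5, 4.5]) (array([596.8, 149.4, 128. ]), [5.2, 5.2]) (array([595.1, 148.4, 127.3]), [3.6, 3.6, 6.9])
lipRtop (array([ 621.6, -165.3,  124.4]), [0.5, 0.5]) (array([ 623.6, -164.9,  123.8]), [2.4, 2.4]) (array([ 622.9, -159.7,  129.1]), [1.4, 1.4]) (array([ 622.9, -164.4,  125. ]), [0.8, 2.0, 2.8])
tab (array([619.1, 165.1, 197. ]), [0.4, 0.4]) (array([621.7, 163.5, 198.1]), [2.8, 2.8]) (array([621.6, 163. , 196.6]), [3.0, 3.0]) (array([620.9, 164. , 196.8]), [2.3, 1.8, 3.9])
```

```bash
python3 - <<'E'
import cv2,pickle
d=pickle.load(open("d0.pkl","rb"));w=pickle.load(open("w1.pkl","rb"))[1][...,::-1]
import numpy as np
g=lambda a,f:cv2.resize(a,(390,290),interpolation=cv2.INTER_CUBIC)
s=d["scene"][1][...,::-1];t=d["top"][1][...,::-1]
# crops 65x48.3 -> x6
c=lambda im,u,v:g(im[v:v+48,u:u+65],6)
print("x6 crops: scene(225,205) scene(225,180) top(210,155) wrist(70,130) / wrist(165,180)")
cv2.imwrite("pics/m1.png",np.vstack([np.hstack([c(s,225,215),c(t,215,150)]),np.hstack([c(w,80,130),c(w,160,180)])]))
E
```

```text
x6 crops: scene(225,205) scene(225,180) top(210,155) wrist(70,130) / wrist(165,180)
```

View pics/m1.png

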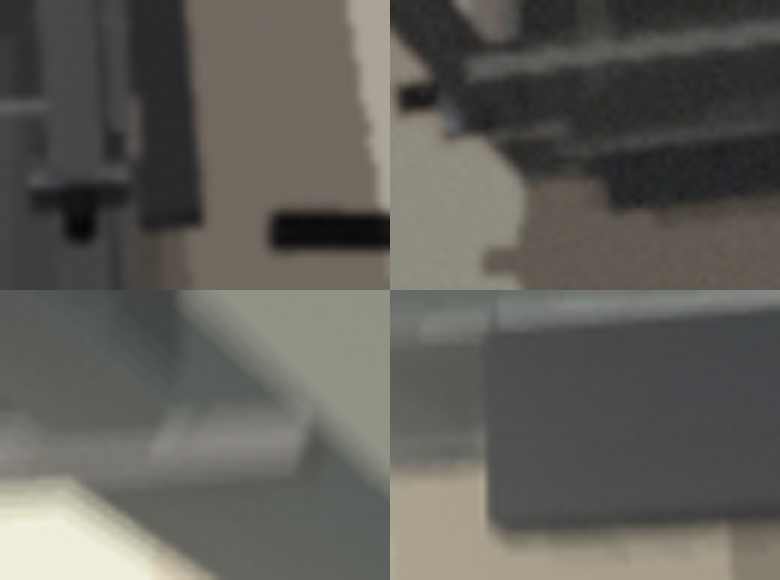

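```bash
cat > snap.py <<'E'
import sys,pickle
from bench import status,viewer
n=sys.argv[1];s=status.sense();m=viewer.camera_model("wrist");im=viewer.snapshot("wrist");pickle.dump((m,im,s),open(n+".pkl","wb"));print(s["tool_pos"],abs(s["qd"]).max())
E
python3 snap.py wA
```

```text
[540.64497624  56.1901991  249.74760163] 18.42036421018158
```

Call:
{"fn": "arm_command", "kwargs": {
  "targets": [
    [[-0.005, 0.03, -0.015, 0, 0, 0, -1], [-0.005, 0.03, -0.015, 0, 0, 0, -1], [-0.01, 0.034, -0.02, 0, 0, 0, -1], [0, 0, 0, 0, 0, 0, -1], [0, 0, 0, 0, 0, 0, -1], [0, 0, 0, 0, 0, 0, -1]]
  ]
}}

```text
time: 4.12
tool_pos: [520.9, 148.4, 202.7]
tcp_rot: [179.6, -30.3, 0.8]
ft_force: [0.9, 0.2, -0.6]
finger_gap: 0.4
grip_force: 0.0
```

```bash
python3 snap.py wB; python3 - <<'E'
import cv2,pickle,numpy as np
from h import *
A=pickle.load(open("wA.pkl","rb"));B=pickle.load(open("wB.pkl","rb"))
o=[]
for X in(A,B):
    row=[]
    for p in([620,165,200],[593,147,121]):
        u,v=proj(X[0],p);u,v=int(u),int(v);u0=max(0,min(560-78,u-39));v0=max(0,min(420-58,v-29));print(u0,v0,u,v)
        row.append(cv2.resize(X[1][v0:v0+58,u0:u0+78,::-1],None,fx=5,fy=5,interpolation=cv2.INTER_CUBIC))
    o.append(np.hstack(row))
cv2.imwrite("pics/m2.png",np.vstack(o))
E
```

```text
[520.92872817 148.35591908 202.74359321] 0.6546790051600743
85 130 124 159
141 190 180 219
212 67 251 96
241 154 280 183
```

View pics/m2.png

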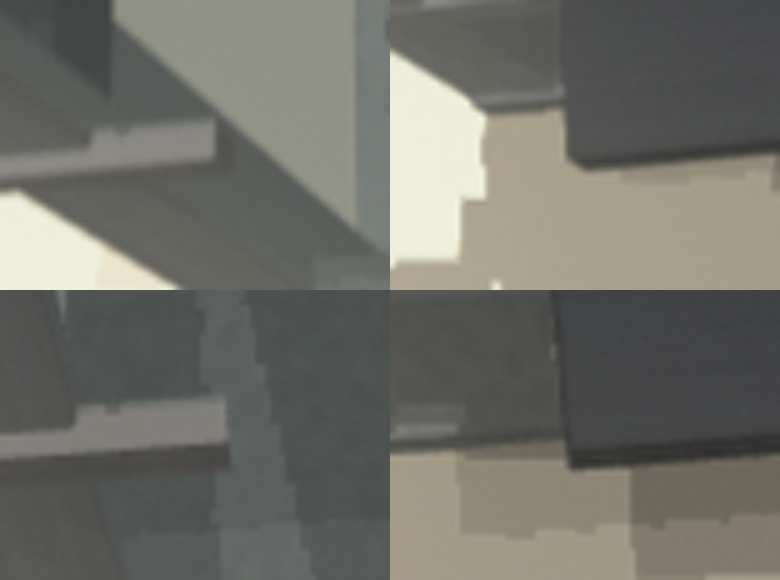

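Both views are sharp. In A/B the tab's inner front top corner is at crop (216,158)/(227,147). The lip's left front top corner is at (178,155)/(178,157) and its bottom corner at (195,167)/(180,178).

```bash
python3 - <<'E'
from h import *;import pickle
np.set_printoptions(precision=1,suppress=True)
d=pickle.load(open("d0.pkl","rb"));T=d["top"][0];S=d["scene"][0]
A=pickle.load(open("wA.pkl","rb"))[0];B=pickle.load(open("wB.pkl","rb"))[0]
t=lambda u,v:ray(T,185+u/3.5-.36,90+v/3.5-.36)
a=lambda o,u,v:ray(A,o[0]+u/5-.4,o[1]+v/5-.4)
b=lambda o,u,v:ray(B,o[0]+u/5-.4,o[1]+v/5-.4)
for n,ra,rb,rt in[("tabtop",a((85,130),216,158),b((212,67),227,147),t(208,286)),
 ("liptop",a((141,190),178,155),b((241,154),178,157),t(237,329)),("lipbot",a((141,190),195,167),b((241,154),180,178),t(237,329))]:
    print(n,tri([ra,rb]),tri([rb,rt]),tri([ra,rb,rt]))
for p in([620,164,201],[593,147,121]):
    x,y=proj(S,p);print("scene",x,y)
E
```

```text
tabtop (array([618. , 161.2, 203. ]), [0.5, 0.5]) (array([618.1, 162.8, 204.1]), [1.4, 1.4]) (array([618.9, 162.8, 201. ]), [0.9, 1.4, 1.8])
liptop (array([591.3, 150.6, 123. ]), [0.2, 0.2]) (array([595. , 149.8, 109.9]), [1.1, 1.1]) (array([591.4, 149.4, 123.9]), [1.0, 1.3, 2.2])
lipbot (array([590.8, 150.3, 113.4]), [0.1, 0.1]) (array([597.1, 150.5,  92.9]), [0.0, 0.0]) (array([592.2, 149.9, 111.8]), [1.5, 0.9, 2.4])
scene 246.94193530333266 232.27729311628357
scene 257.9501682698335 250.27808746856752
```

Call:
{"fn": "arm_command", "kwargs": {
  "targets": [
    [[0.012, -0.024, -0.03, 0, -0.022, 0, -1], [0.012, -0.024, -0.03, 0, -0.022, 0, -1], [0.012, -0.024, -0.03, 0, -0.022, 0, -1], [0.013, -0.024, -0.035, 0, -0.022, 0, -1], [0.004, 0, 0, 0, -0.02, 0, -1], [0.0105, 0, 0, 0, -0.05, 0, -1], [0.0105, 0, 0, 0, -0.05, 0, -1], [0.0105, 0, 0, 0, -0.05, 0, -1], [0.003, 0, 0, 0, 0, 0, -1], [0, 0, 0, 0, 0, 0, -1]]
  ]
}}

```text
time: 5.42
tool_pos: [608.5, 53.0, 77.8]
tcp_rot: [179.4, -45.0, 0.9]
ft_force: [-0.0, -0.4, 0.7]
finger_gap: -0.2
grip_force: 0.0
```

```bash
python3 st.py; python3 snap.py wC; python3 - <<'E'
import cv2,pickle
im=pickle.load(open("wC.pkl","rb"))[1];cv2.imwrite("pics/wC.png",im[...,::-1])
E
```

```text
time 5.425
joint_pos [  0.2  -14.12 135.47  -0.25  13.6   89.74]
tool_pos [608.5   53.    77.78]
tcp_rot [179.44 -45.05   0.91]
ft_force [-0.   -0.39  0.74]
finger_gap -0.1676105832324188
[608.49910534  52.99506244  77.77865332] 0.3439066119222288
```

View pics/wC.png

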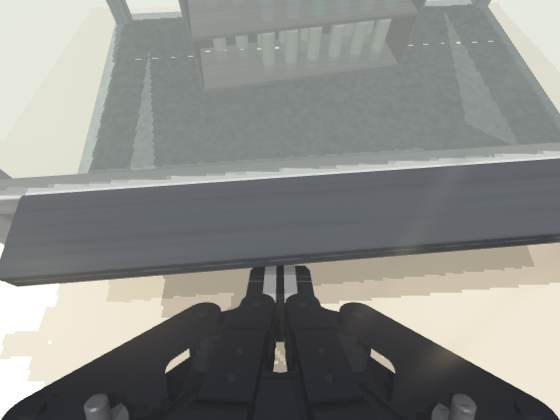

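The view shows the fingertips tucked beneath the lip at (280,265), so I can push up.

Call:
{"fn": "arm_command", "kwargs": {
  "targets": [
    [[0, 0, 0.004, 0, 0, 0, -1], [0, 0, 0.004, 0, 0, 0, -1], [0, 0, 0.004, 0, 0, 0, -1], [0, 0, 0.004, 0, 0, 0, -1], [0, 0, 0.004, 0, 0, 0, -1], [0, 0, 0.004, 0, 0, 0, -1]]
  ]
}}

```text
time: 6.22
tool_pos: [607.0, 52.9, 99.7]
tcp_rot: [179.4, -44.9, 0.9]
ft_force: [-2.6, -0.1, -2.7]
finger_gap: -0.2
grip_force: 1.6
```

```bash
python3 st.py; python3 snap.py wD
```

```text
time 6.225
joint_pos [  0.19 -17.62 135.32  -0.18  17.39  89.67]
tool_pos [606.96  52.86  99.68]
tcp_rot [179.45 -44.9    0.9 ]
ft_force [-2.57 -0.08 -2.68]
finger_gap -0.15922391622196508
[606.96421339  52.85573989  99.6820484 ] 4.99420355500514
```

Call:
{"fn": "arm_command", "kwargs": {
  "targets": [
    [[0, 0, 0.006, 0, 0, 0, -1], [0, 0, 0.007, 0, 0, 0, -1], [0, 0, 0.007, 0, 0, 0, -1], [0, 0, 0.007, 0, 0, 0, -1], [0, 0, 0.007, 0, 0, 0, -1], [0, 0, 0.007, 0, 0, 0, -1], [0, 0, 0.007, 0, 0, 0, -1], [0, 0, 0.006, 0, 0, 0, -1], [0, 0, 0.004, 0, 0, 0, -1], [0, 0, 0.002, 0, 0, 0, -1]]
  ]
}}

```text
time: 7.52
tool_pos: [607.2, 52.9, 160.3]
tcp_rot: [179.4, -44.9, 0.9]
ft_force: [-5.4, -0.1, -3.8]
finger_gap: -0.0
grip_force: 3.0
```

Call:
{"fn": "arm_command", "kwargs": {
  "targets": [
    [[0, 0, 0, 0, 0, 0, -1], [0, 0, 0, 0, 0, 0, -1]]
  ]
}}

```text
time: 7.78
tool_pos: [607.3, 52.9, 160.4]
tcp_rot: [179.4, -45.0, 0.9]
ft_force: [-7.3, -1.1, -0.8]
finger_gap: -0.2
grip_force: 3.1
```

```bash
python3 st.py; python3 snap.py wE; python3 - <<'E'
import cv2,pickle,numpy as np
from bench import viewer
from h import *
E=pickle.load(open("wE.pkl","rb"))
s=viewer.snapshot("scene");S=viewer.camera_model("scene");pickle.dump((S,s),open("sE.pkl","wb"))
for p in([618.5,162.5,203],[591.5,150,196]):print(proj(E[0],p),proj(S,p))
a=cv2.resize(E[1][...,::-1][:210,:240],(480,420),interpolation=cv2.INTER_CUBIC)
b=cv2.resize(s[195:265,220:270,::-1],(300,420),interpolation=cv2.INTER_CUBIC)
cv2.imwrite("pics/m3.png",np.hstack([a,b]))
E
```

```text
time 7.775
joint_pos [  0.19 -24.9  133.44  -0.12  26.5   89.61]
tool_pos [607.3  52.9 160.4]
tcp_rot [179.44 -44.96   0.9 ]
ft_force [-7.29 -1.08 -0.79]
finger_gap -0.2378180806443667
[607.29561822  52.90495367 160.39618184] 0.048571189297917414
(np.float64(1.3808024033036759), np.float64(208.6463010074942)) (np.float64(247.48841292755154), np.float64(231.36263895158416))
(np.float64(19.20864424776596), np.float64(281.2147640745652)) (np.float64(257.6074657539085), np.float64(230.48472467484066))
```

View pics/m3.png

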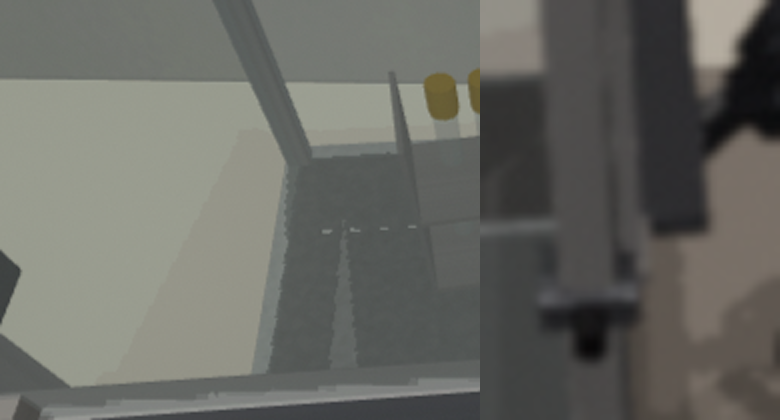

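```bash
python3 - <<'E'
import pickle,numpy as np
from h import *
s0=pickle.load(open("d0.pkl","rb"))["scene"];s1=pickle.load(open("sE.pkl","rb"));S=s1[0]
g=lambda s:cv2.cvtColor(s[1],cv2.COLOR_RGB2GRAY).astype(int)
a,b=g(s0),g(s1)
print("lip before",a[242:256,253:257].mean(1).round());print("lip after",b[222:238,253:257].mean(1).round())
print("tab rows 220-248 cols 243-250");print(b[224:246,242:252])
for z in(112,118,124,184,190,196):print(z,np.round(proj(S,[592,150,z]),1))
for z in(197,200,203,206):print("tab",z,np.round(proj(S,[618.5,162.5,z]),1))
E=pickle.load(open("wE.pkl","rb"));e=g(E)
print("wE rows 255-300 step, cols 10,14..");print(e[264:300:2,6:50:3])
for z in(184,190,196):print(z,np.round(proj(E[0],[591.4,150,z]),1))
E
```

```text
lip before [42. 42. 42. 42. 42. 42. 42. 39. 34. 34. 51. 76. 86. 88.]
lip after [ 46.  48.  48.  46.  46.  46.  46.  46.  43.  38.  38.  52.  83. 105.
 109. 107.]
tab rows 220-248 cols 243-250
[[63 72 76 73 60 49 45 46 45 45]
 [62 71 75 73 60 50 45 45 45 45]
 [61 70 76 73 61 50 46 45 45 44]
 [61 70 75 74 62 51 45 44 45 45]
 [61 70 76 73 63 52 46 46 45 45]
 [61 71 76 74 65 53 47 46 45 46]
 [59 70 75 76 70 60 51 46 44 44]
 [61 70 75 77 77 73 57 44 41 41]
 [62 70 76 78 81 78 58 38 35 36]
 [63 71 76 78 82 83 64 44 40 42]
 [62 69 75 77 83 86 74 63 61 65]
 [58 64 73 77 83 90 87 83 83 84]
 [58 58 66 72 82 91 90 88 88 89]
 [55 46 49 60 78 90 91 89 88 89]
 [54 42 43 57 81 92 92 89 90 88]
 [54 45 45 57 80 90 90 89 89 89]
 [57 46 47 55 72 81 84 87 89 89]
 [63 56 56 60 67 73 80 86 89 89]
 [73 71 74 74 70 75 83 87 89 89]
 [82 81 84 82 74 78 86 88 89 89]
 [72 74 81 82 73 78 85 88 89 88]
 [47 48 53 55 61 77 87 89 89 89]]
112 [258.4 253.3]
118 [258.3 251.8]
124 [258.2 250.2]
184 [257.6 233.9]
190 [257.5 232.2]
196 [257.4 230.5]
tab 197 [247.6 233.1]
tab 200 [247.5 232.2]
tab 203 [247.5 231.4]
tab 206
[... 538 characters left out ...]
72  73  74  72]
 [238 238 238 238 237 238 110  72  71  72  74  73  73  73  73]
 [238 238 238 237 238 238  79  73  73  73  73  73  72  74  72]
 [238 238 238 237 238 238  70  71  69  70  69  67  61  60  61]
 [238 238 238 238 238 238 185  79  57  56  57  59  59  59  59]
 [238 238 238 238 238 238 238 238 164  83  65  67  64  63  61]
 [238 238 238 238 238 238 238 238 238 237 164  67  56  57  57]
 [238 238 238 238 238 238 238 238 237 238 238 238 136 150 176]
 [238 238 238 238 238 238 238 238 238 237 238 238 237 238 237]
 [238 238 238 238 238 238 238 238 238 238 238 238 238 238 238]
 [238 238 238 238 238 238 237 238 238 237 237 238 238 237 238]]
184 [ 40.3 289.3]
190 [ 30.1 285.6]
196 [ 19.1 281.5]
```

The scene and wrist views agree: the tab's top is about 10 mm above the lip's top, so I'll raise it another 10 mm.

Call:
{"fn": "arm_command", "kwargs": {
  "targets": [
    [[0, 0, 0.003, 0, 0, 0, -1], [0, 0, 0.003, 0, 0, 0, -1], [0, 0, 0.003, 0, 0, 0, -1], [0, 0, 0.001, 0, 0, 0, -1], [0, 0, 0, 0, 0, 0, -1], [0, 0, 0, 0, 0, 0, -1], [0, 0, 0, 0, 0, 0, -1]]
  ]
}}

```text
time: 8.75
tool_pos: [607.3, 52.9, 170.3]
tcp_rot: [179.4, -45.0, 0.9]
ft_force: [-6.7, -1.6, -2.0]
finger_gap: -0.4
grip_force: 3.2
```

```bash
python3 snap.py wF; python3 - <<'E'
import pickle,numpy as np
from bench import viewer
from h import *
m=viewer.camera_model("scene");im=viewer.snapshot("scene");pickle.dump((m,im),open("sF.pkl","wb"))
b=cv2.cvtColor(im,cv2.COLOR_RGB2GRAY).astype(int)
print("lip after rows 220-",b[220:236,253:257].mean(1).round())
E
```

```text
[607.28330467  52.88613093 170.30961075] 0.12041112263595681
lip after rows 220- [ 47.  47.  47.  48.  46.  46.  46.  44.  40.  37.  47.  77. 104. 111.
 111. 111.]
```

Call:
{"fn": "arm_command", "kwargs": {
  "targets": [
    [[-0.005, 0, -0.006, 0, 0, 0, -1], [-0.008, 0, -0.01, 0, 0.02, 0, -1], [-0.012, 0, -0.01, 0, 0.06, 0, -1], [-0.015, 0, 0, 0, 0.06, 0, -1], [-0.015, 0.01, 0, 0, 0.06, 0, -1], [-0.015, 0.02, 0.02, 0, 0.06, 0, -1], [-0.015, 0.03, 0.03, 0, 0, 0, -1], [0, 0.035, 0.03, 0, 0, 0, -1], [0, 0, 0, 0, 0, 0, -1], [0, 0, 0, 0, 0, 0, -1]]
  ]
}}

```text
time: 10.1
tool_pos: [522.3, 147.8, 223.7]
tcp_rot: [179.7, -30.1, 0.8]
ft_force: [1.0, -0.0, -1.5]
finger_gap: 0.1
grip_force: 0.0
```

Call:
{"fn": "arm_command", "kwargs": {
  "targets": [
    [[0, 0, 0, 0, 0, 0, -1], [0, 0, 0, 0, 0, 0, -1]]
  ]
}}

```text
time: 10.35
tool_pos: [522.3, 146.9, 223.0]
tcp_rot: [179.7, -30.0, 0.7]
ft_force: [0.9, -0.3, -0.1]
finger_gap: 0.3
grip_force: 0.0
```

```bash
python3 st.py; python3 snap.py wG; python3 - <<'E'
import pickle,numpy as np
from bench import viewer
from h import *
im=viewer.snapshot("scene");b=cv2.cvtColor(im,cv2.COLOR_RGB2GRAY).astype(int)
print("lip rows 220-",b[220:236,253:257].mean(1).round())
G=pickle.load(open("wG.pkl","rb"));o=[]
for p in([618.5,162.5,203],[591.4,150,203]):
    u,v=proj(G[0],p);u0=max(0,min(560-78,int(u)-39));v0=max(0,min(420-112,int(v)-56));print(u0,v0,u,v)
    o.append(cv2.resize(G[1][v0:v0+112,u0:u0+78,::-1],None,fx=5,fy=5,interpolation=cv2.INTER_CUBIC))
cv2.imwrite("pics/m4.png",np.hstack(o))
E
```

```text
time 10.35
joint_pos [ 15.41 -29.36 123.45  -9.08  57.14 107.8 ]
tool_pos [522.26 146.88 223.02]
tcp_rot [179.68 -30.     0.67]
ft_force [ 0.85 -0.33 -0.1 ]
finger_gap 0.3298305110670262
[522.25513866 146.88241008 223.02410877] 0.3346666167819391
lip rows 220- [ 46.  46.  47.  47.  46.  46.  45.  43.  40.  36.  46.  77. 103. 110.
 110. 110.]
215 60 254.73391898435847 116.00566597048162
235 100 274.126005948837 156.81024979310033
```

View pics/m4.png

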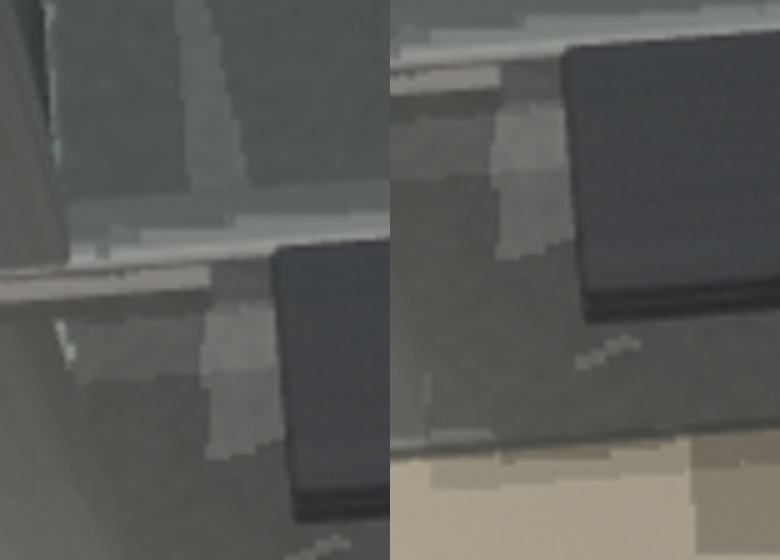

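The wrist view has the tab's top corner at crop (210,290) and the lip's top corner at (192,293). Both sit 1.5 px from the prediction for z=203, so the lip is level with the tab. Next is the fan button.

Call:
{"fn": "arm_command", "kwargs": {
  "targets": [
    [[-0.022, 0.0445, -0.01, 0, 0.131, 0, -1], [-0.022, 0.0445, -0.02, 0, 0.131, 0, -1], [-0.022, 0.0445, -0.02, 0, 0.131, 0, -1], [-0.0235, 0.0445, -0.023, 0, 0.131, 0, -1], [0, 0, -0.03, 0, 0, 0, -1], [0, 0, -0.03, 0, 0, 0, -1], [0, 0, 0, 0, 0, 0, -1], [0, 0, 0, 0, 0, 0, -1]]
  ]
}}

```text
time: 11.45
tool_pos: [433.7, 326.0, 92.4]
tcp_rot: [-179.9, -0.1, 0.6]
ft_force: [0.1, -1.5, 0.3]
finger_gap: -0.1
grip_force: 0.0
```

```bash
python3 st.py; python3 - <<'E'
from h import *;from bench import viewer;import pickle
np.set_printoptions(precision=1,suppress=True)
m=viewer.camera_model("wrist");im=viewer.snapshot("wrist");T=viewer.camera_model("top")
d=pickle.load(open("d0.pkl","rb"))
# refine button centre in first scene/top pictures: grey disc inside teal stripe
for n,(u,v) in(("scene",(317,311)),("top",(203,234))):
    M,I=d[n];h=cv2.cvtColor(I,cv2.COLOR_RGB2HSV)[v-9:v+10,u-9:u+10].astype(int)
    k=((h[...,1]<60)&(h[...,2]>60)&(h[...,2]<135)).astype(np.uint8)
    N,L,st,c=cv2.connectedComponentsWithStats(k);i=L[9,9];print(n,st[i],c[i]+[u-9,v-9],onz(M,*(c[i]+[u-9,v-9]),64))
E
```

```text
time 11.45
joint_pos [ 31.49   4.87 103.02   0.03  71.93 120.87]
tool_pos [433.75 325.97  92.42]
tcp_rot [-179.89   -0.13    0.61]
ft_force [ 0.09 -1.52  0.28]
finger_gap -0.09220063282148705
scene [ 0  4 15  9 87] [316.2 310.1] [434.2 322.1  64. ]
top [ 0  4 12 14 98] [199.8 234.7] [432.1 333.1  64. ]
```

Call:
{"fn": "arm_command", "kwargs": {
  "targets": [
    [[0, -0.001, -0.01, 0, 0, 0, -1], [0, 0, -0.01, 0, 0, 0, -1], [0, 0, -0.004, 0, 0, 0, -1], [0, 0, -0.003, 0, 0, 0, -1], [0, 0, -0.003, 0, 0, 0, -1], [0, 0, 0, 0, 0, 0, -1]]
  ]
}}

```text
time: 12.25
tool_pos: [433.1, 324.8, 62.4]
tcp_rot: [-179.9, -0.1, 0.6]
ft_force: [-6.7, -5.6, 13.9]
finger_gap: 0.1
grip_force: 6.7
```

Call:
{"fn": "arm_command", "kwargs": {
  "targets": [
    [[0, 0, -0.001, 0, 0, 0, -1], [0, 0, 0, 0, 0, 0, -1]]
  ]
}}

```text
time: 12.5
tool_pos: [433.2, 324.9, 62.3]
tcp_rot: [-179.9, -0.1, 0.6]
ft_force: [-9.6, -7.1, 20.1]
finger_gap: 0.3
grip_force: 10.3
```

Now stiff, so it has bottomed out. I'll check the spring on the way up to be sure it was the button.

Call:
{"fn": "arm_command", "kwargs": {
  "targets": [
    [[0, 0, 0.003, 0, 0, 0, -1], [0, 0, 0, 0, 0, 0, -1]]
  ]
}}

```text
time: 12.75
tool_pos: [433.4, 325.1, 63.9]
tcp_rot: [-179.9, -0.1, 0.6]
ft_force: [-0.2, -1.7, 3.3]
finger_gap: -0.1
grip_force: 2.0
```

Call:
{"fn": "arm_command", "kwargs": {
  "targets": [
    [[0, 0, 0.0025, 0, 0, 0, -1], [0, 0, 0, 0, 0, 0, -1]]
  ]
}}

```text
time: 13.0
tool_pos: [433.5, 325.1, 66.1]
tcp_rot: [-179.9, -0.1, 0.6]
ft_force: [0.0, -0.1, 3.0]
finger_gap: 0.2
grip_force: 1.4
```

Call:
{"fn": "arm_command", "kwargs": {
  "targets": [
    [[0, 0, 0.004, 0, 0, 0, -1], [0, 0, 0, 0, 0, 0, -1]]
  ]
}}

```text
time: 13.25
tool_pos: [433.1, 324.9, 69.8]
tcp_rot: [-179.9, -0.1, 0.6]
ft_force: [-0.5, 0.1, 0.1]
finger_gap: -0.0
grip_force: 0.0
```

The force eased from 3.3 N through 3 N to 0 between 64 and 68 mm, which is the button's spring, so it was pressed fully. I'll retreat, check the lip and bystanders, then hand in.

Call:
{"fn": "arm_command", "kwargs": {
  "targets": [
    [[0, 0, 0.03, 0, 0, 0, -1], [0, 0, 0.04, 0, 0, 0, -1], [0, 0, 0.04, 0, 0, 0, -1], [0, 0, 0.02, 0, 0, 0, -1], [0, 0, 0, 0, 0, 0, -1], [0, 0, 0, 0, 0, 0, -1], [0, 0, 0, 0, 0, 0, -1]]
  ]
}}

```text
time: 14.12
tool_pos: [432.1, 324.3, 197.6]
tcp_rot: [180.0, 0.1, 0.6]
ft_force: [0.8, -0.4, -0.4]
finger_gap: 0.4
grip_force: 0.0
```

```bash
python3 st.py; python3 - <<'E'
from bench import viewer,job
import pickle,cv2,numpy as np
im=viewer.snapshot("scene");b=cv2.cvtColor(im,cv2.COLOR_RGB2GRAY).astype(int)
print(b[220:236,253:257].mean(1).round())
a=cv2.cvtColor(pickle.load(open("d0.pkl","rb"))["scene"][1],cv2.COLOR_RGB2GRAY).astype(int)
for n,(u,v) in dict(decap=(295,253),jar=(305,277),beaker=(305,207),bottle=(259,355)).items():
    s=np.s_[v-15:v+15,u-18:u+18];print(n,abs(a[s]-b[s]).mean().round(1))
print(job.hand_in())
E
```

```text
time 14.125
joint_pos [ 31.43  -0.66  97.26   0.03  83.49 120.79]
tool_pos [432.11 324.3  197.56]
tcp_rot [179.98   0.1    0.64]
ft_force [ 0.77 -0.38 -0.43]
finger_gap 0.3940038245918556
[ 49.  49.  49.  48.  48.  48.  47.  45.  41.  39.  49.  80. 107. 113.
 114. 114.]
decap 9.8
jar 18.5
beaker 30.5
bottle 8.7
the job is handed in; nothing more can be done
None
```

I handed the job in at 14.1 s: the sash lip is level with the marker tab to within about 2 mm by the cameras, and the fan button was pressed fully down and let go. The hand-in gave no verdict. My before/after pixel check on four bystanders was inconclusive (largest at the beaker), but no unexpected contact force showed in any reading.

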